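Lock the dosing block's spring plunger down

TASK

Lock down the spring plunger of the dosing block for the night. Using the knob on top, draw the keeper fully back, away from the outlet spout, then press the plunger in until you feel it come onto its rubber bumper without crushing that, and, still pressing, slide the keeper fully across towards the spout so that the plunger stays down when you let go. Leave the moulds and the tub beside it where they are.

Things in the scene. Friction and masses are not known exactly. Their poses are not given: they have to be found in the camera images.
- dosing_block: Stainless steel box fixed to the table, 80 (its x) x 100 (its y) x 66 mm high; origin under its centre on the table, z up. A short round outlet spout (20 mm thick, 26 mm long, 24 mm up) stands on its +y face. A white round plunger comes up through the cover's middle; on it rides the keeper with a dark knob. Inside on the spout side, unseen, is a catch lip for the keeper's tongue.
- plunger_top (a point): Centre of the plunger's flat top, 40 mm across; 102 mm above the table (36 mm above the cover) when up. Lip and bumper inside differ in height from block to block: with the keeper back (within 3 mm), the plunger meets the bumper somewhere 15 to 31 mm down, and there the tongue is 1 mm below the lip, free to slide across. With the keeper across it stops hard on the lip at 2 to 18 mm.
- knob (a point): Centre of the keeper's knob, half-way up: an upright steel block 22 mm along the block's x, 18 mm along its y (grip it across the 18 mm), 36 mm high, on a 4 mm foot on the plunger's top; the centre is 124 mm above the table with the plunger up and goes down and along with the knob. Its axes are the block's.
- keeper (a joint): How far the keeper is slid towards the spout (block's +y), m: 0 fully back, 0.022 fully across; end stops at both; it rubs with about 2 N and stays where it is left. Starts part way across.
- plunger (a joint): How far the plunger is pressed down, m: 0 up (rest). The spring pushes up with about 4 N at the top, rising by 0.2 N per mm; it comes fully up again when let go unless the keeper holds it. Held by the keeper it stands 14 to 30 mm down.
- bumper (a joint): Squeeze of the rubber bumper under the plunger, m: 0 untouched; it adds about 4 N per mm. A total press of about 14 N on the knob is right; more than 3 mm of squeeze (about 20 N on the knob) crushes it.
- mould_a_mid (a point): Centre (half-way up) of a steel lolly mould, 38 x 64 x 95 mm high, standing on its rim on the spout side of the block; leave it.
- mould_b_mid (a point): Centre (half-way up) of another such mould behind it, on the same side of the block; leave it.
- tub_mid (a point): Centre (half-way up) of a lidded plastic tub, 89 x 129 x 60 mm, on the other side of the block; leave it.
Mind the look-alikes: they are no part of the job. There is more than one size of the dosing_block; the job needs the larger.

How it is judged:
By the outcome, as a careful person would: the job done as asked, in the order asked, and still so for the second after the job is handed in, with the robot touching nothing.
It also fails if it takes over 32 s, if anything falls off the work surface, if the arm or the gripper's body presses on something with over 40 N, if the wrist force passes 120 N, or if a joint passes its speed limit or range.

ROBOT

A 7-joint arm with a two-finger parallel gripper is mounted at the origin on a cart in front of the work surface, level with it; the furniture and walls round the work are solid. World frame = base frame: x ahead of the robot, y to its left, z up, the work surface at z = 0. Lengths are in m, angles in rad, forces in N, time in s.
With the tool pointing down it reaches from about 0.35 to 0.9 m from the base axis. Payload 8.1 kg.
Tool frame: the origin (TCP) lies on the centre line of the jaws, within the pads' length; the fingertips stand 14 mm ahead of it and the grasp point (between the pads) lies 5 mm behind it; z points along the fingers, y is the line along which they close (so a half turn about z gives the same grasp; the last joint's range is limited). The gripper opens to 92 mm and grips with 3 to 60 N. Pads are 19 mm wide; open, the fingers measure 130 mm over their backs; the gripper's body (75 mm by 190 mm) begins 47 mm behind the grasp point.
Start: joints at [1.238, 0.434, 0.025, 1.573, -0.012, 1.134, -0.075], TCP at [0.142, -0.609, 0.214] pointing down, gripper open.
Joint ranges: [-2.62, 2.62], [-0.44, 2.09], [-1.27, 1.32], [0.08, 2.57], [-1.32, 4.46], [0.12, 2], [-2.74, 2.74]. Speed limits (rad/s): [2.22, 2.22, 3.01, 3.01, 3.14, 3.14, 3.14].

INTERFACE

Orientations are given as a rotation vector (axis times angle).
In Python, from workcell import readout, eyes, order gives the robot as it stands.
- The arm moves only by the tool servo_tool, never from a script. Its argument "steps" is text: rows parted by semicolons, each of 5 numbers parted by spaces: the shift along the tool's x, y, z in mm, then the turn about the tool's z in degrees, then the closure, from 0 (fully open) to 1 (shut). A call has 1 to 12 rows; each row is the pose to reach, as a shift and turn from the pose commanded when the call began, along the tool's axes at that moment; what a row does not reach only later rows make up. A row lasts 1/8 s, in which the tool goes at most 62.5 mm and 10.7 degrees, less where a joint would pass 70% of its speed; a pose out of reach is approached as far as the arm can. A call with a gripper value outside its range is refused whole. The fingers move at their own pace and stop on an object; "squeeze" is the grip in N (left out, the last holds). Time passes only in rows, so rows that repeat a pose let the fingers close. It gives the time, the measured TCP pose, the force, the opening and the grip force at its end, in the units of the state.
- readout.observe(): the state, without advancing time (a new reading comes with each control period).
- eyes.camera(name): name is "side" or "top" or "wrist"; returns the picture (420x560x3 uint8, blue, green, red); there is no depth.
- eyes.camera_model(name): a dict with "fx", "fy", "cx", "cy" (pixels), "distortion" ([k1, k2, p1, p2, k3] as OpenCV has them; the pictures are not rectified), "eye" and "orientation" of the camera in the world. Camera axes: x right, y down, z forward; pixel columns grow to the right and rows downward; lengths in m; the calibration is good to about 2 mm. A picture is of the moment at which its call begins: read the wrist's pose just before it. camera_model takes no time and is no camera call; for the wrist camera it gives the pose at the moment of the call.
- order.close_job(): hands the job in; it is judged then, once.
Trained networks look in the newest picture that a camera, given by its name, has taken for a name from the list of things; names that differ only in an ending like _2 or _b are one class to them, and where a whole thing is asked for, a point or a joint stands for the part that bears it (a point fixed in the world has none). Each returns a list of dicts, best first, with "p" (0 to 1); they miss things now and then, are a little off and sometimes report something else, mostly with a low value. They report only what shows in the picture. A call takes as long as a camera call. They do not tell look-alikes from the thing itself.
- eyes.regions_of(target, camera): "mask" (420x560 bool, what is visible of it) and "box" ([left, top, width, height] in pixels, round what is visible of it).
- eyes.place_of(target, camera): "pixel" ([column, row] in pixels: a listed point, or the origin of a listed thing).
The state is a dict: "clock": time; "joints": joint angles; "qd": joint speeds; "tau": joint torques, N m; "eef_pos": TCP position; "eef_rot": TCP orientation; "contact_force": force on the tool from outside, world axes, zero at the start; "wrist_torque": the same for the moment, N m; "grip_width": opening from 0.0 (shut) to 1.0 (fully open); "gripper_force": force on a finger pad.
Only numpy, scipy, OpenCV 4.12 (cv2) and the standard library are available. Lean on these libraries where they do the work, as an engineer would, in place of code of your own. Each camera call takes 0.05 s, during which the arm holds its last target. There are 200 camera calls.

## Working session

There is one attempt and no reset: what is moved stays moved. The work goes in short steps, Python scripts to look and compute and a tool call to move; the robot and the scene stay as the last step left them, time stands still between calls to the robot, and variables do not carry over. Pictures are saved under pics/ and viewed, at most 10 in all, crops included, and the job is handed in when it is done.

Besides the shell and the picture viewer there is one more tool, called after "Emit:" by a JSON object that holds its "fn" and its "kwargs". servo_tool: Moves the arm, as the interface text tells. Its arguments: {"type":"object","properties":{"steps":{"type":"string"},"squeeze":{"type":"number"}},"required":["steps"]}

```bash
mkdir -p pics; cat > h.py <<'E'
import numpy as np, cv2
from scipy.spatial.transform import Rotation as R
from workcell import readout, eyes, order
def rotm(o):
    o=np.array(o,float)
    return o if o.shape==(3,3) else (R.from_rotvec(o).as_matrix() if o.size==3 else R.from_quat(o).as_matrix())
def ray(m,px):
    K=np.array([[m['fx'],0,m['cx']],[0,m['fy'],m['cy']],[0,0,1]]);d=np.array(m['distortion'],float)
    u=cv2.undistortPoints(np.array([[px]],float),K,d)[0,0]
    return np.array(m['eye']),rotm(m['orientation'])@np.array([u[0],u[1],1])
def atz(m,px,z):
    e,v=ray(m,px); return e+v*(z-e[2])/v[2]
def proj(m,P):
    K=np.array([[m['fx'],0,m['cx']],[0,m['fy'],m['cy']],[0,0,1]]);Rm=rotm(m['orientation'])
    c=(np.atleast_2d(P)-np.array(m['eye']))@Rm
    return cv2.projectPoints(c,np.zeros(3),np.zeros(3),K,np.array(m['distortion'],float))[0][:,0]
E
python3 - <<'E'
from h import *
s=readout.observe(); print(s)
ims=[]
for c in ['side','top']:
    im=eyes.camera(c); ims.append(im); m=eyes.camera_model(c); cv2.imwrite(f'pics/{c}0.png',im)
    print(c,m)
    for t in ['dosing_block','plunger_top','knob','mould_a_mid','tub_mid']:
        for r in eyes.place_of(t,c): print(t,r['p'],r['pixel'])
E
```

```text
{'clock': 0.0, 'joints': array([ 1.23836842,  0.4352433 ,  0.0249742 ,  1.57412026, -0.01157586,
        1.13400168, -0.07508458]), 'qd': array([ 6.10761101e-04,  1.59743216e-03,  1.76124484e-03,  6.20648259e-04,
       -1.20390238e-03,  2.63056374e-05,  9.61426676e-04]), 'tau': array([-1.08259886e-03, -6.67853093e+01,  9.84764323e-01, -3.14458537e+01,
       -6.05832366e-02,  4.28650354e-02,  1.23909808e-04]), 'eef_pos': array([ 0.1421885 , -0.60804852,  0.21322344]), 'eef_rot': array([-3.11930236e+00, -3.59965640e-01,  5.56454188e-04]), 'contact_force': array([-0.14274103, -0.31504233, -0.14478612]), 'wrist_torque': array([-0.05810961, -0.01910915, -0.00650363]), 'gripper_force': 0.0, 'grip_width': 0.9944964704309082}
side {'fx': 454.79085754177567, 'fy': 454.79085754177567, 'cx': 285.2149213989432, 'cy': 208.40389465473703, 'distortion': array([-0.03692505,  0.        ,  0.        ,  0.        ,  0.        ]), 'eye': array([ 0.16271239, -0.50049644,  0.62288186]), 'orientation': array([-2.13257145,  0.53753861, -0.29288561])}
dosing_block 0.84 [236.0, 208.7]
dosing_block 0.72 [279.6, 298.3]
dosing_block 0.47 [281.6, 256.9]
plunger_top 0.6 [279.4, 257.8]
plunger_top 0.54 [230.5, 186.9]
plunger_top 0.44 [258.9, 234.1]
knob 0.85 [280.8, 242.9]
knob 0.55 [227.3, 180.2]
mould_a_mid 0.72 [257.3, 232.9]
tub_mid 0.9 [320.5, 359.2]
top {'fx': 527.7550553381867, 'fy': 527.7550553381867, 'cx': 274.63175445499667, 'cy': 203.9199428502899, 'distortion': array([-0.09953868,  0.        ,  0.        ,  0.        ,  0.        ]), 'eye': array([0.34334019, 0.13938335, 1.16030766]), 'orientation': array([-2.15376881,  2.17219109, -0.18000546])}
dosing_block 0.94 [313.9, 231.6]
dosing_block 0.63 [179.9, 217.1]
plunger_top 0.86 [315.2, 227.5]
plunger_top 0.56 [177.6, 217.9]
knob 0.65 [175.6, 216.0]
knob 0.41 [315.6, 220.5]
tub_mid 0.58 [393.1, 236.3]
```

```bash
python3 - <<'E'
from h import *
a=cv2.imread('pics/side0.png');b=cv2.imread('pics/top0.png')
cv2.imwrite('pics/s.png',cv2.resize(a[130:430,130:430],(600,600),interpolation=cv2.INTER_CUBIC))
cv2.imwrite('pics/t.png',cv2.resize(b[120:330,130:410+60],None,fx=2.3,fy=2.3,interpolation=cv2.INTER_CUBIC))
ms=eyes.camera_model('side');mt=eyes.camera_model('top')
for p in ([313.9,231.6],[179.9,217.1]): print('block',atz(mt,p,0))
for p in ([315.6,220.5],[175.6,216]): print('knob',atz(mt,p,.124))
for p in ([280.8,242.9],[227.3,180.2]): print('knob s',atz(ms,p,.124))
for p in ([315.2,227.5],[177.6,217.9]): print('pl',atz(mt,p,.102))
E
```

```text
block [0.44181667 0.01937962 0.        ]
block [0.47615459 0.31523327 0.        ]
knob [0.45330067 0.02838343 0.124     ]
knob [0.46419981 0.30497339 0.124     ]
knob s [0.45042558 0.0323553  0.124     ]
knob s [0.44850419 0.26540827 0.124     ]
pl [0.44143534 0.02712948 0.102     ]
pl [0.4628869  0.30439547 0.102     ]
```

View pics/s.png

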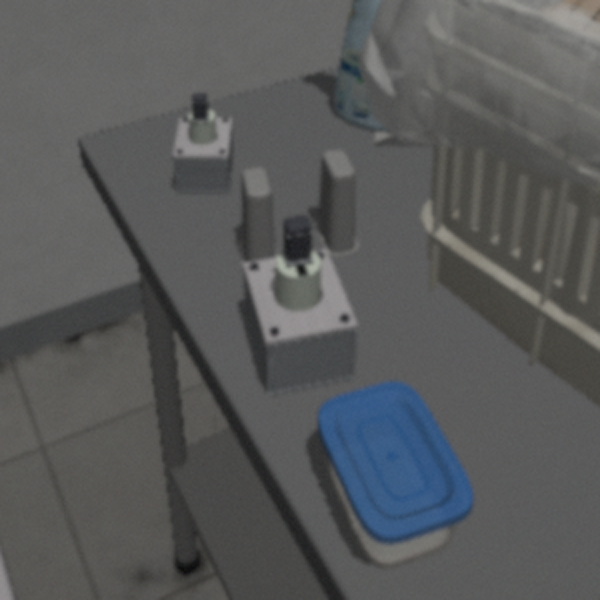

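View pics/t.png

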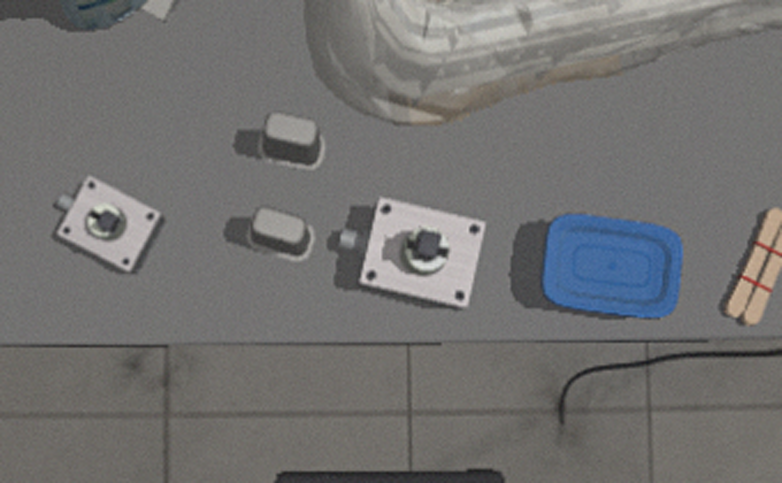

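The top view shows the larger block at (314,231), with its spout to the left at about (281,224). A smaller look-alike sits at (178,217). The larger one is the job: it measures bigger, its moulds stand on the spout side, and its tub is on the other side. I'll confirm the size numerically from the cover-screw spacing and edges.

```bash
python3 - <<'E'
from h import *
b=cv2.imread('pics/top0.png');mt=eyes.camera_model('top')
def fit(x0,x1,y0,y1,thr=165):
    g=cv2.cvtColor(b,cv2.COLOR_BGR2GRAY);m=np.zeros_like(g);m[y0:y1,x0:x1]=(g[y0:y1,x0:x1]>thr)
    cs=max(cv2.findContours(m,cv2.RETR_EXTERNAL,cv2.CHAIN_APPROX_NONE)[0],key=cv2.contourArea)
    for z in(.066,.05):
        w=np.array([atz(mt,p[0],z)[:2] for p in cs])*1000
        print(z,cv2.minAreaRect(w.astype(np.float32)))
fit(284,345,200,256,150); fit(150,205,192,242,150)
s=readout.observe();Rt=rotm(s['eef_rot']);print(Rt)
print('spout',atz(mt,(281.5,224),.03))
for z,c in((.095,(130+280/2.3,120+225/2.3)),(.095,(130+292/2.3,120+130/2.3))):print('mould',atz(mt,c,z))
c=b[185:265,265:365];cv2.imwrite('pics/c.png',cv2.resize(c,None,fx=7,fy=7,interpolation=cv2.INTER_CUBIC))
E
```

```text
0.066 ((441.7884826660156, 26.674827575683594), (99.80290222167969, 80.05448150634766), 76.20660400390625)
0.05 ((443.2279357910156, 25.026897430419922), (101.26212310791016, 81.22496795654297), 76.20660400390625)
0.066 ((469.7702941894531, 311.3654479980469), (74.17697143554688, 59.523040771484375), 61.77597427368164)
0.05 ((471.618896484375, 313.8800354003906), (75.26152801513672, 60.3933219909668), 61.775962829589844)
[[ 9.73749148e-01  2.27623803e-01 -1.57315963e-05]
 [ 2.27623803e-01 -9.73749148e-01 -1.54895468e-05]
 [-1.88444181e-05  1.15020473e-05 -1.00000000e+00]]
spout [0.45627105 0.09212033 0.03      ]
mould [0.4628174 0.1551218 0.095    ]
mould [0.54800738 0.14404778 0.095     ]
```

View pics/c.png

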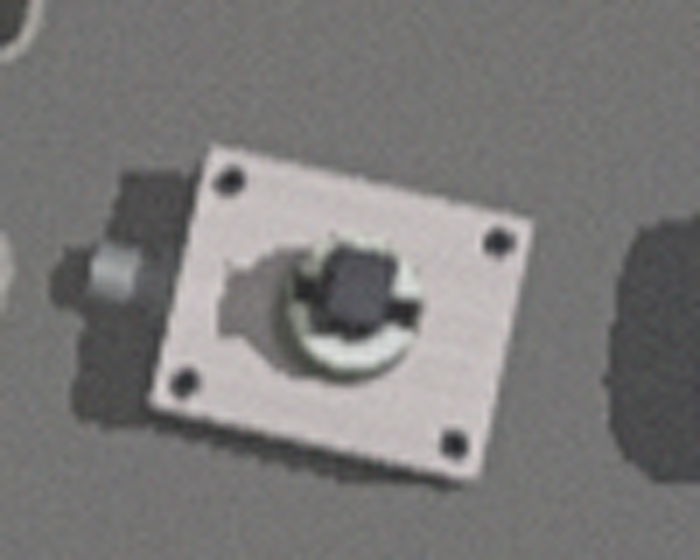

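The larger block's cover measures 99.8 x 80 mm, which confirms it. Its centre is (0.442, 0.027), and block +y (spout) points along (0.238, 0.971). The crop shows the knob top at (316.4,224.7) in the full image. Next I'll work out the hover move.

```bash
python3 - <<'E'
from h import *
mt=eyes.camera_model('top');k=atz(mt,(316.4,224.7),.142);c=np.array([.4418,.0267]);u=np.array([.2385,.971])
print(k,'along',(k[:2]-c)@u,'across',(k[:2]-c)@[u[1],-u[0]])
s=readout.observe();Rt=rotm(s['eef_rot']);print(1000*Rt.T@(np.array([k[0],k[1],.20])-s['eef_pos']))
E
```

```text
[0.44317044 0.0289195  0.142     ] along 0.002481984860825109 across 0.000801341643841622
[ 438.09326871 -552.27423385   14.0410018 ]
```

Emit:
{"fn": "servo_tool", "kwargs": {"steps": "220 -276 10 14 0.3; 220 -276 10 14 0.3; 220 -276 10 14 0.3; 220 -276 10 14 0.3; 220 -276 10 14 0.3; 220 -276 10 14 0.3; 438 -552 14 27 0.3; 438 -552 14 27 0.3; 438 -552 14 27 0.3; 438 -552 14 27 0.3; 438 -552 14 27 0.3; 438 -552 14 27 0.3"}}

```text
clock: 2.1
eef_pos: [0.444, 0.0311, 0.2004]
eef_rot: [-3.118, 0.377, -0.002]
contact_force: [0.4, -0.9, 0.2]
grip_width: 0.699
gripper_force: 0.0
```

```bash
python3 - <<'E'
from h import *
s=readout.observe();m=eyes.camera_model('wrist');im=eyes.camera('wrist');cv2.imwrite('pics/w1.png',im)
print(s['clock'],s['eef_pos'],rotm(s['eef_rot']),m['eye'])
for r in eyes.place_of('knob','wrist'): print(r['p'],r['pixel'],atz(m,r['pixel'],.124))
for r in eyes.regions_of('knob','wrist'): print(r['p'],r['box'])
print(proj(m,[[.4432,.0289,.142],[.4418,.0267,.066]]))
E
```

```text
2.1 [0.44400355 0.03106667 0.20039267] [[ 9.71189972e-01 -2.38303701e-01  1.17633922e-03]
 [-2.38304160e-01 -9.71190536e-01  2.64482804e-04]
 [ 1.07942229e-03 -5.37189577e-04 -9.99999273e-01]] [0.51850203 0.01272866 0.37108642]
0.88 [276.6, 220.0] [0.44123164 0.03124444 0.124     ]
0.37 [458.3, 162.0] [ 0.45240493 -0.10397665  0.124     ]
0.93 [260.2, 192.2, 31.2, 48.2]
[[279.3040747  224.65189381]
 [281.33826754 198.16846096]]
```

View pics/w1.png

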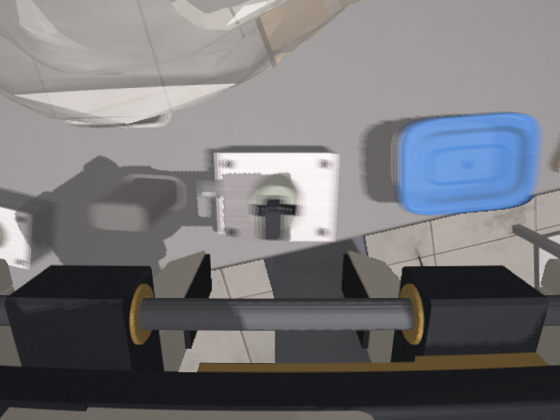

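The wrist view has the knob at (274,218), centred between the fingers and square to them. Descend and grip.

Emit:
{"fn": "servo_tool", "kwargs": {"steps": "-2 1 40 0 0.45; -2 1 65 0 0.5; -2 1 77 0 0.5; -2 1 77 0 0.5; -2 1 77 0 1; -2 1 77 0 1; -2 1 77 0 1; -2 1 77 0 1; -2 1 77 0 1", "squeeze": 40}}

```text
clock: 3.38
eef_pos: [0.4414, 0.0284, 0.1234]
eef_rot: [-3.118, 0.378, -0.002]
contact_force: [0.2, 1.8, 3.9]
grip_width: 0.19
gripper_force: 40.0
```

Emit:
{"fn": "servo_tool", "kwargs": {"steps": "0 2 0 0 1; 0 4 0 0 1; 0 6 0 0 1; 0 8 0 0 1; 0 8 0 0 1"}}

```text
clock: 4.0
eef_pos: [0.4392, 0.02, 0.1231]
eef_rot: [3.118, -0.379, 0.001]
contact_force: [1.5, -0.3, 3.6]
grip_width: 0.187
gripper_force: 40.0
```

Emit:
{"fn": "servo_tool", "kwargs": {"steps": "0 1 0 0 1; 0 2 0 0 1; 0 3 0 0 1; 0 4 0 0 1; 0 4 0 0 1"}}

```text
clock: 4.62
eef_pos: [0.4384, 0.0168, 0.1232]
eef_rot: [-3.118, 0.378, -0.001]
contact_force: [3.5, 2.5, 3.6]
grip_width: 0.189
gripper_force: 40.0
```

Emit:
{"fn": "servo_tool", "kwargs": {"steps": "0 1 0 0 1; 0 2 0 0 1; 0 3 0 0 1; 0 4 0 0 1; 0 4 0 0 1"}}

```text
clock: 5.25
eef_pos: [0.4384, 0.0161, 0.1235]
eef_rot: [-3.115, 0.374, -0.003]
contact_force: [5.4, 14.6, 2.5]
grip_width: 0.189
gripper_force: 40.0
```

The back stop is reached: the knob is 11.1 mm behind centre and the force rose to 15 N. I'll ease the pull and press down in steps.

Emit:
{"fn": "servo_tool", "kwargs": {"steps": "0 -3 0 0 1; 0 -3 3 0 1; 0 -3 6 0 1; 0 -3 9 0 1; 0 -3 12 0 1; 0 -3 14 0 1; 0 -3 14 0 1; 0 -3 14 0 1"}}

```text
clock: 6.25
eef_pos: [0.4384, 0.0166, 0.1093]
eef_rot: [-3.118, 0.377, -0.002]
contact_force: [4.3, 6.1, 5.9]
grip_width: 0.19
gripper_force: 40.0
```

Emit:
{"fn": "servo_tool", "kwargs": {"steps": "0 0 1 0 1; 0 0 2 0 1; 0 0 3 0 1; 0 0 3 0 1"}}

```text
clock: 6.75
eef_pos: [0.4385, 0.0166, 0.1063]
eef_rot: [-3.118, 0.377, -0.002]
contact_force: [2.9, 5.7, 6.2]
grip_width: 0.191
gripper_force: 40.0
```

Emit:
{"fn": "servo_tool", "kwargs": {"steps": "0 0 1 0 1; 0 0 2 0 1; 0 0 2 0 1"}}

```text
clock: 7.12
eef_pos: [0.4385, 0.0166, 0.1044]
eef_rot: [-3.118, 0.377, -0.002]
contact_force: [2.7, 5.6, 7.7]
grip_width: 0.185
gripper_force: 40.0
```

Emit:
{"fn": "servo_tool", "kwargs": {"steps": "0 0 1 0 1; 0 0 2 0 1; 0 0 2 0 1"}}

```text
clock: 7.5
eef_pos: [0.4385, 0.0166, 0.1024]
eef_rot: [-3.118, 0.377, -0.002]
contact_force: [2.2, 5.4, 6.7]
grip_width: 0.188
gripper_force: 40.0
```

Emit:
{"fn": "servo_tool", "kwargs": {"steps": "0 0 1 0 1; 0 0 2 0 1; 0 0 2 0 1"}}

```text
clock: 7.88
eef_pos: [0.4385, 0.0166, 0.1004]
eef_rot: [-3.118, 0.377, -0.002]
contact_force: [3.2, 6.8, 8.0]
grip_width: 0.187
gripper_force: 40.0
```

Emit:
{"fn": "servo_tool", "kwargs": {"steps": "0 0 1 0 1; 0 0 1.5 0 1; 0 0 1.5 0 1"}}

```text
clock: 8.25
eef_pos: [0.4386, 0.0166, 0.0992]
eef_rot: [-3.118, 0.377, -0.002]
contact_force: [1.6, 6.3, 13.3]
grip_width: 0.187
gripper_force: 40.0
```

The plunger is on the bumper: force jumped from 8 to 13.3 N in 1.2 mm, about 24 mm down. Still pressing, I'll slide the keeper toward the spout.

Emit:
{"fn": "servo_tool", "kwargs": {"steps": "0 -3 0.2 0 1; 0 -6 0.2 0 1; 0 -9 0.2 0 1; 0 -12 0.2 0 1; 0 -15 0.2 0 1; 0 -18 0.2 0 1; 0 -20 0.2 0 1; 0 -20 0.2 0 1"}}

```text
clock: 9.25
eef_pos: [0.4427, 0.0341, 0.0988]
eef_rot: [3.117, -0.379, 0.001]
contact_force: [1.0, -1.5, 14.0]
grip_width: 0.188
gripper_force: 40.0
```

Emit:
{"fn": "servo_tool", "kwargs": {"steps": "0 -2 0 0 1; 0 -4 0 0 1; 0 -6 0 0 1; 0 -7 0 0 1; 0 -7 0 0 1"}}

```text
clock: 9.88
eef_pos: [0.4439, 0.0388, 0.0986]
eef_rot: [3.114, -0.381, -0.001]
contact_force: [-0.1, -7.9, 16.4]
grip_width: 0.188
gripper_force: 40.0
```

The across stop is felt: about 22 mm of travel and an 8 N reaction. I'll ease off, let the lip take the load, then release.

Emit:
{"fn": "servo_tool", "kwargs": {"steps": "0 1.5 -1 0 1; 0 1.5 -2 0 1; 0 1.5 -2.5 0 1; 0 1.5 -2.5 0 1"}}

```text
clock: 10.38
eef_pos: [0.4437, 0.0386, 0.1009]
eef_rot: [3.116, -0.38, -0.0]
contact_force: [2.2, -3.9, 8.9]
grip_width: 0.192
gripper_force: 40.0
```

Emit:
{"fn": "servo_tool", "kwargs": {"steps": "0 0 -0.7 0 1; 0 0 -1.4 0 1; 0 0 -2 0 1; 0 0 -2 0 1"}}

```text
clock: 10.88
eef_pos: [0.4436, 0.0386, 0.1018]
eef_rot: [3.117, -0.38, -0.002]
contact_force: [7.4, -2.3, -9.3]
grip_width: 0.19
gripper_force: 40.0
```

The lip holds: an upward pull meets resistance. I'll neutralise the force, open and lift.

Emit:
{"fn": "servo_tool", "kwargs": {"steps": "0 0 1 0 1; 0 0 1 0 0.5; 0 0 1 0 0.5; 0 0 1 0 0.5; 0 0 1 0 0.5; 0 0 -30 0 0.5; 0 0 -80 0 0.5; 0 0 -110 0 0.5; 0 0 -110 0 0.5; 0 0 -110 0 0.5"}}

```text
clock: 12.12
eef_pos: [0.4434, 0.0401, 0.2121]
eef_rot: [3.118, -0.379, -0.001]
contact_force: [0.1, -0.0, -0.7]
grip_width: 0.503
gripper_force: 0.0
```

```bash
python3 - <<'E'
from h import *
s=readout.observe();print(s['clock'],s['eef_pos'],s['contact_force'])
m=eyes.camera_model('wrist');im=eyes.camera('wrist')
a=eyes.camera('side')[150:360,180:400]
cv2.imwrite('pics/e.png',np.hstack([cv2.resize(a,(440,420)),im[:,110:470]]))
u=np.array([.2385,.971]);c=np.array([.4418,.0267])
for d in(0,.024):
  for o in(.0,.011): print(d,o,proj(m,[*(c+o*u),.142-d]))
E
```

```text
12.125 [0.44340291 0.04009199 0.21211647] [ 0.09546795 -0.02227968 -0.71920218]
0 0.0 [[294.71575747 216.64368796]]
0 0.011 [[279.21041862 216.65613956]]
0.024 0.0 [[293.12277081 207.37110131]]
0.024 0.011 [[278.91232036 207.3806073 ]]
```

View pics/e.png

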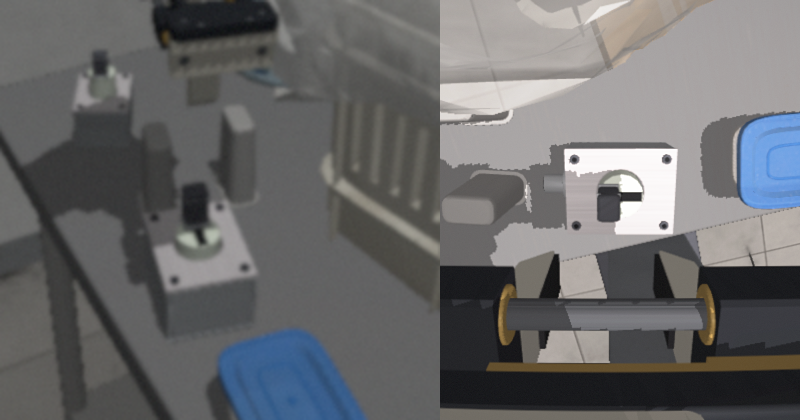

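The plunger is down and nearly flush. The knob is at wrist (278,208), which matches the prediction (279,207) for fully across and held down. The moulds and tub are undisturbed, and the robot is clear.

```bash
python3 -c "
from h import *
print(order.close_job())"
```

```text
the job is handed in; nothing more can be done
None
```

The larger block's plunger is locked down: I drew the keeper fully back, pressed the plunger onto its bumper (13–16 N, under the 20 N crush point) and slid the keeper fully across; it stayed down on release, the moulds and tub were not touched, and the job is handed in at about 12 s.

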